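# Set the bench press: bottom the screw, then back it off a quarter turn

### The job

Using its bar handle, turn the screw of the small bench press clockwise (seen from above) until you feel it bottom, snug but not forced, then back it off a quarter turn, judged from where it bottomed, and let go. Leave the drag pointer under the bar to be moved by the screw alone, and leave the things around the press and the wooden letter on its bed where they are.

Things in the scene. Friction and masses are not known exactly. Their poses are not given: they have to be found in the camera images.
- press: Grey bench press fixed to the table: bed plate 160 x 110 x 18 mm, column behind (+x side), head above the bed, 125 mm high without the screw. Origin on the table directly below the screw axis; z up, x from the front of the press to its column. Its place and yaw differ each time.
- head: Round grey boss of the press on the screw axis, radius 34 mm, 85 to 125 mm above the table; origin at its underside. Inside, out of sight, is the shoulder on which the screw bottoms, 60 to 150 degrees clockwise of where the bar first stands; it differs each time and can only be felt.
- screw: Upright steel screw with a level flat-sided T-bar, 100 mm long, 14 wide, 24 high, its middle on the screw axis. Origin on the axis 100 mm above the table, z up, x along the bar to the end with a small dark button on top. Clockwise from above is inward; it sinks 0.8 mm per rad, drags about 0.06 N m as it turns and stays where it is left. Between bar and head: 16 mm shaft, small dog, pointer.
- bar_grip (a point): Middle of the bar, 170 mm above the table (bar from 158 to 182 mm), x to the buttoned end: grip here across the 14 mm width from above. When the screw bottoms, the torque climbs steeply within a few degrees: about 0.16 N m at the bar is bottomed, 0.2 to 0.24 kept up for 0.3 s is snug, 0.32 is overtightened.
- pointer: Thin dark needle on top of the head, turning about the screw axis, 46 mm long, its tab reaching 140 mm above the table. Origin on the axis, x to its point. The screw carries it clockwise once the buttoned end stands over it (same x direction); it stays behind when the screw turns back, so marks the deepest point reached. At first it is between bar and bottom. Not for the robot to touch.
- letter: Wooden printing letter 52 x 32 x 23 mm lying on the bed of the press under the ram; stays there. Origin at the centre of its underside.
- clip: Black bulldog clip 32 x 50 x 12 mm on the table left of the press (+y). Origin at the centre of its underside.
- eraser: Eraser 22 x 50 x 12 mm on the table right of the press (-y). Origin at the centre of its underside.
- loupe: Black standing magnifier, 42 mm across and 43 mm high, on the table behind left of the press. Origin at the centre of its underside.
Not all that is in view belongs to the job. Of the things like the press, leave any that is blue; of the rest the smaller one is meant.

How it is judged:
On the way:
1. the screw is turned in until it bottoms, snug on its shoulder with more than 5 N (about 0.16 N m at the bar) for 0.2 s (contact force between screw and head above 5 N), for 0.2 s.
At the end, for the whole second after the job is handed in: The bar stands a quarter turn (90 degrees, within 15) back from the pointer, which marks where the screw bottomed; the screw is at rest, off its shoulder (angle between the x axis of screw and the x axis of pointer, either way round above 1.309 rad and contact force between screw and head below 0.5 N and angular speed of screw below 0.05 rad/s); the robot touches nothing.
It fails at once if the screw is overtightened (more than 18 N on its shoulder, about 0.32 N m at the bar) (contact force between screw and head above 18 N).
It fails at once if the robot touches the pointer (contact force between the arm and pointer above 1 N).
It fails at once if the fingers touch the pointer (contact force between the fingers and pointer above 1 N).
It fails at once if a bystander or the letter is moved more than 15 mm (distance of any of letter, clip, eraser, loupe from where it was at the start of the episode above 0.015 m).
It also fails if it takes over 72 s, if anything falls off the work surface, if the arm or the gripper's body presses on something with over 40 N, if the wrist force passes 120 N, or if a joint passes its speed limit or range.

### The arm

A 6-joint arm with a two-finger parallel gripper is mounted at the origin on the work surface; the furniture and walls round the work are solid. World frame = base frame: x ahead of the robot, y to its left, z up, the work surface at z = 0. Lengths are in m, angles in rad, forces in N, time in s.
With the tool pointing down it reaches from about 0.15 to 0.775 m from the base axis. Payload 6.1 kg.
Tool frame: the origin (TCP) lies at the very end of the fingers, on their centre line; the grasp point (between the pads) lies tcp_to_grasp behind it (tcp_to_grasp is the distance from the TCP to the grasp point, in m); z points along the fingers, y is the line along which they close (so a half turn about z gives the same grasp; the last joint's range is limited). The gripper opens to 85 mm and grips with 20 to 120 N. Pads are 22 mm wide; open, the fingers measure 114 mm over their backs; the gripper's body (76 mm by 85 mm) begins 54 mm behind the grasp point. The pads swing forward as they close: fully open they stand 13 mm farther back than shut.
Start: joints at [1.14, 0.126, -0.04, 1.405, 0, 1.571], TCP at [0.219, 0.477, 0.231] pointing down, gripper open.
Joint ranges: [-2.72, 2.72], [-0.95, 1.95], [-1.27, 1.35], [-1.78, 2.02], [-1.46, 1.47], [-3.14, 3.14]. Speed limits (rad/s): [2.39, 2.39, 3.01, 3.14, 3.14, 3.14].

### API

Orientations are given as a rotation vector (axis times angle).
In Python, from bench import state, get_image, sign_off, tcp_to_grasp gives the robot as it stands.
- The arm moves only by the shell command python3 -m creep 'ROWS' [FORCE]. ROWS is a JSON list of rows, 1 to 20 of them, each of 7 numbers: the finger opening in m, then dx, dy, dz in m, then a rotation vector rx, ry, rz in rad; each row is the pose to reach, as a shift and turn from the pose commanded when the command began, along the tool's axes at that moment; what a row does not reach only later rows make up. A row lasts 1/10 s, in which the tool goes at most 0.05 m and 0.15 rad, less where a joint would pass 70% of its speed; a pose out of reach is approached as far as the arm can. The fingers move at their own pace and stop on an object; FORCE is the grip in N (left out, the last holds). Time passes only in rows, so rows that do not move let the fingers close. It prints the time, the measured TCP pose, the force, the opening and the grip force at its end.
- state(): the state, without advancing time (a new reading comes with each control period).
- get_image(name): name is "side" or "top" or "wrist"; returns a dict with "color" (420x560x3 uint8, red, green, blue), "mtx" (3x3 intrinsics, pixels), "extrinsics" (4x4, takes a point from camera to world coordinates). Camera axes: x right, y up, looking along -z (the intrinsics and any distortion apply to the point x, -y, -z); pixel columns grow to the right and rows downward; lengths in m; the calibration is good to about 2 mm. A picture is of the moment at which its call begins. There is no depth.
- sign_off(): hands the job in; it is judged then, once.
The state is a dict: "t": time; "joints": joint angles; "qvel": joint speeds; "tau": joint torques, N m; "eef_pos": TCP position; "ee_rot": TCP orientation; "force": force on the tool from outside, world axes, zero at the start; "ft_torque": the same for the moment, N m; "gripper_width": finger opening in m; "gripper_force": force on a finger pad.
Only numpy, scipy, OpenCV 4.12 (cv2) and the standard library are available. Lean on these libraries where they do the work, as an engineer would, in place of code of your own. Each camera call takes 0.05 s, during which the arm holds its last target. There are 200 camera calls.

## Working session

There is one attempt and no reset: what is moved stays moved. The work goes in short steps, Python scripts to look and compute and a shell command to move; the robot and the scene stay as the last step left them, time stands still between calls to the robot, and variables do not carry over. Pictures are saved under pics/ and viewed, at most 10 in all, crops included, and the job is handed in when it is done.

```bash
mkdir -p pics; ls
python3 - <<'E'
from bench import *
import cv2,numpy as np
s=state();print(s,tcp_to_grasp)
for n in("top","side"):
    i=get_image(n);cv2.imwrite(f"pics/{n}0.png",i["color"][:,:,::-1]);print(n,i["mtx"],i["extrinsics"],[k for k in i])
E
```

```text
pics
{'t': 0.0, 'joints': array([ 1.13999303e+00,  1.26396923e-01, -4.06205909e-02,  1.40538413e+00,
       -3.25130601e-05,  1.57078184e+00]), 'qvel': array([-1.67187556e-03,  9.61780205e-05, -3.95888334e-04, -1.31601802e-03,
       -1.05837685e-03, -5.11930579e-04]), 'tau': array([ 3.09021998e-04, -4.35915756e+01,  3.52923560e+01,  1.73787674e-02,
        1.21273015e-04, -5.03804699e-06]), 'eef_pos': array([0.21907996, 0.47665888, 0.23051382]), 'ee_rot': array([-6.71394405e-01, -3.06869215e+00,  2.47401908e-03]), 'force': array([-0.70198107,  0.73511983, -0.73194476]), 'ft_torque': array([-0.045938  ,  0.02418218,  0.02027453]), 'gripper_force': 0.0, 'gripper_width': 0.08514093767091226} 0.0187
top [[436.69374208   0.         278.75777042]
 [  0.         436.69374208 215.723196  ]
 [  0.           0.           1.        ]] [[-0.02597151  0.98050074 -0.19479162  0.31009823]
 [-0.99925385 -0.01989096  0.03310731 -0.00278588]
 [ 0.02858714  0.19550612  0.98028574  1.10635768]
 [ 0.          0.          0.          1.        ]] ['color', 'mtx', 'extrinsics']
side [[535.26229416   0.         273.34761546]
 [  0.         535.26229416 209.59392028]
 [  0.           0.           1.        ]] [[ 0.89287495  0.25224943 -0.37302084  0.04498458]
 [-0.44982648  0.53780186 -0.71303947 -0.90965922]
 [ 0.0207475   0.80444974  0.59365829  0.84860637]
 [ 0.          0.          0.          1.        ]] ['color', 'mtx', 'extrinsics']
```

View pics/top0.png

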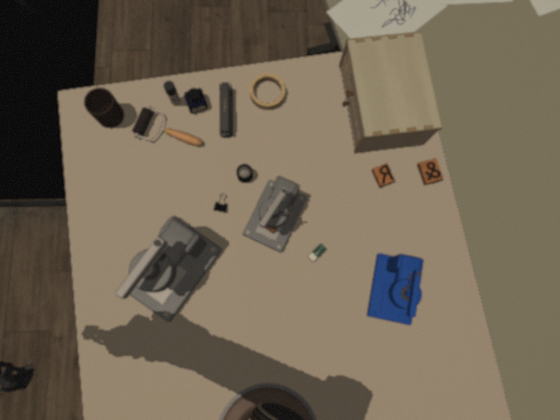

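View pics/side0.png

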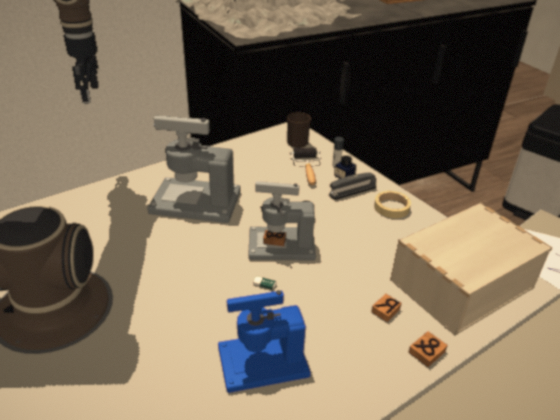

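Candidates like the press: large grey press (top ~165,268; side ~195,165), small grey press (top ~275,212; side ~280,220), blue press (top ~397,290; side ~262,340). Blue is excluded and the small grey one is the smaller of the rest, so I choose it. Its letter is on the bed, with the clip at (221,203), eraser at (317,252) and loupe at (245,173). Next is a close crop of it in both views.

```bash
cat > h.py <<'E'
import numpy as np,cv2
from bench import *
def ray(i,u,v,z):
    "pixel -> world point at height z"
    E=i["extrinsics"];d=np.linalg.solve(i["mtx"],[u,v,1.]);d=E[:3,:3]@(d*[1,-1,-1]);o=E[:3,3]
    return o+d*(z-o[2])/d[2]
def proj(i,p):
    E=i["extrinsics"];c=E[:3,:3].T@(np.asarray(p)-E[:3,3]);q=i["mtx"]@(c*[1,-1,-1]);return q[:2]/q[2]
E
python3 - <<'E'
from h import *
a=cv2.imread("pics/top0.png")[165:260,230:325];b=cv2.imread("pics/side0.png")[170:265,235:330]
f=lambda c:cv2.convertScaleAbs(cv2.resize(c,(400,400),interpolation=cv2.INTER_CUBIC),alpha=1.5)
cv2.imwrite("pics/crop0.png",np.hstack([f(a),f(b)]))
E
```

```text
(no output)
```

View pics/crop0.png

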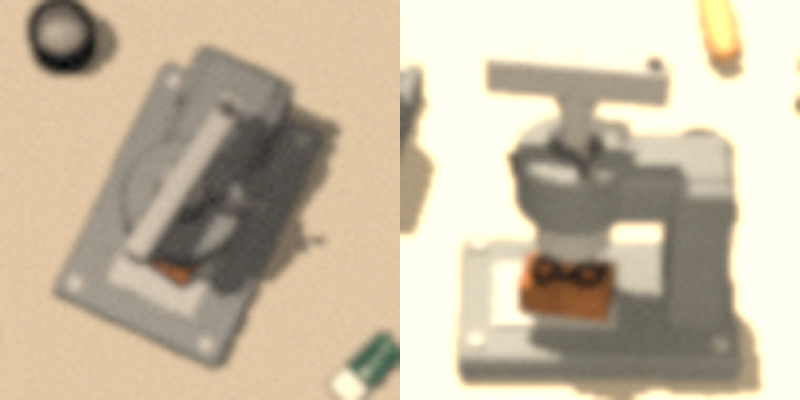

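Run:
```python
from h import *
k=95/400
t=get_image("top");s=get_image("side")
T=lambda x,y,z:ray(t,230+x*k,165+y*k,z)
S=lambda x,y,z:ray(s,235+(x-400)*k,170+y*k,z)
A=T(229,110,.182);B=T(139,254,.182)
print("top",A,B,np.linalg.norm(A-B),(A+B)/2,"yaw",np.degrees(np.arctan2(*(A-B)[1::-1])))
A=S(668,77,.182);B=S(488,67,.182) 
print("side",A,B,np.linalg.norm(A-B),(A+B)/2,np.degrees(np.arctan2(*(A-B)[1::-1])))
# press bed corners z=.018: 
for x,y in((55,290),(222,365),(165,68)):print(T(x,y,.018))
for x,y in((228,105),):print("button",T(x,y,.184))
print("boss",T(185,205,.125), "pointer?")
print(state()["ee_rot"],state()["joints"])
from scipy.spatial.transform import Rotation as R
print(R.from_rotvec(state()["ee_rot"]).as_matrix().round(3))
```

```text
top [ 0.54830517 -0.04772974  0.182     ] [4.73442624e-01 3.64151172e-04 1.82000000e-01] 0.08897990276750647 [ 0.5108739 -0.0236828  0.182    ] yaw -32.717879500167534
side [ 0.55061898 -0.06170161  0.182     ] [ 0.46860693 -0.01309056  0.182     ] 0.09533629649523805 [ 0.50961295 -0.03739608  0.182     ] -30.656516590027564
[0.4816416  0.05147918 0.018     ]
[ 0.43444106 -0.04708718  0.018     ]
[ 0.61784369 -0.01719663  0.018     ]
button [ 0.55046943 -0.0471903   0.184     ]
boss [ 0.51008711 -0.02499378  0.125     ] pointer?
[-6.71474387e-01 -3.06877772e+00  1.55894230e-03] [ 1.13998525e+00  1.26210787e-01 -4.02374219e-02  1.40536286e+00
 -5.74610027e-06  1.57081214e+00]
[[-0.909  0.418 -0.   ]
 [ 0.418  0.909 -0.001]
 [-0.    -0.001 -1.   ]]
```

The crop confirms the choice: a grey press with the letter on its bed, the buttoned end of the bar at crop (228,107) toward the column, and bar yaw about −32°. The top view puts the axis at about (0.511,−0.024); the side view differs by 13 mm in y, so I'll refine it from the wrist camera. I go up and across, with j6 headed to about −2.6 so there is room for the clockwise turning.

```bash
python3 -m creep '[[0.085,0,0,-0.05,0,0,-0.15],[0.085,0,0,-0.10,0,0,-0.3],[0.085,-0.026,-0.0185,-0.1,0,0,-0.45],[0.085,-0.052,-0.037,-0.1,0,0,-0.6],[0.085,-0.078,-0.0555,-0.1,0,0,-0.75],[0.085,-0.104,-0.074,-0.1,0,0,-0.9],[0.085,-0.13,-0.0925,-0.1,0,0,-1.05],[0.085,-0.156,-0.111,-0.1,0,0,-1.2],[0.085,-0.182,-0.1295,-0.1,0,0,-1.35],[0.085,-0.21,-0.148,-0.1,0,0,-1.5],[0.085,-0.236,-0.1665,-0.1,0,0,-1.65],[0.085,-0.262,-0.185,-0.1,0,0,-1.8],[0.085,-0.288,-0.2035,-0.1,0,0,-1.95],[0.085,-0.314,-0.222,-0.1,0,0,-2.1],[0.085,-0.34,-0.2405,-0.1,0,0,-2.25],[0.085,-0.366,-0.259,-0.1,0,0,-2.4],[0.085,-0.392,-0.2775,-0.1,0,0,-2.55],[0.085,-0.42,-0.296,-0.1,0,0,-2.7],[0.085,-0.446,-0.315,-0.1,0,0,-2.85],[0.085,-0.472,-0.333,-0.1,0,0,-3.0]]'
python3 -m creep '[[0.085,0,0,0,0,0,0],[0.085,0,0,0,0,0,0],[0.085,0,0,0,0,0,0]]'
python3 - <<'E'
from h import *
s=state();print(s["t"],s["joints"],s["eef_pos"],s["ee_rot"])
i=get_image("wrist");np.savez("w1.npz",**i)
print(i["extrinsics"].round(3),i["mtx"])
cv2.imwrite("pics/w1.png",cv2.resize(i["color"][:,:,::-1],(800,600),interpolation=cv2.INTER_CUBIC))
E
```

```text
t: 2.2
eef_pos: [0.5095, -0.024, 0.3312]
ee_rot: [3.006, -0.913, -0.0]
force: [0.5, 0.7, 0.3]
gripper_width: 0.0849
gripper_force: 0.0
t: 2.5
eef_pos: [0.5086, -0.0221, 0.3313]
ee_rot: [-3.003, 0.924, 0.001]
force: [0.9, 0.5, 0.9]
gripper_width: 0.085
gripper_force: 0.0
2.5 [-4.35132971e-02  1.18528665e-01  1.72311795e-01  1.62488105e+00
  2.76656374e-04 -2.58827225e+00] [ 0.50864225 -0.02206485  0.33132513] [-3.00256087e+00  9.23595173e-01  5.67972099e-04]
[[-0.562  0.79   0.245  0.57 ]
 [-0.827 -0.537 -0.165 -0.064]
 [ 0.002 -0.295  0.955  0.474]
 [ 0.     0.     0.     1.   ]] [[376.6148585    0.         276.32614449]
 [  0.         376.6148585  212.00501921]
 [  0.           0.           1.        ]]
```

View pics/w1.png

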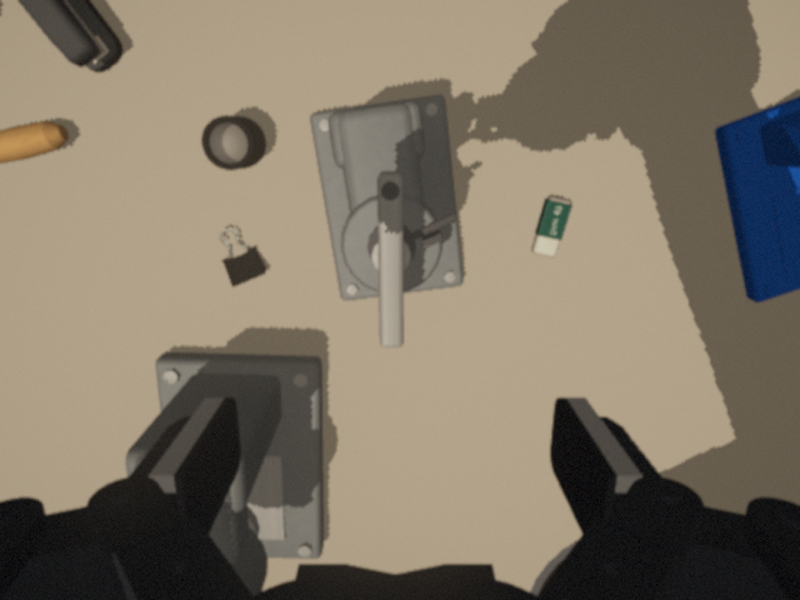

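The wrist picture shows the bar upright near column 391, from the buttoned end at (390,172) to the far end at (392,346). The button is at (390,191), the boss circle centre at about (391,243), and the needle points right at (440,228).

Run:
```python
from h import *
i=dict(np.load("w1.npz"));c=.7
W=lambda x,y,z:ray(i,x*c,y*c,z)
A=W(390,173,.182);B=W(392,346,.182)
print(A,B,np.linalg.norm(A-B),(A+B)/2,np.degrees(np.arctan2(*(A-B)[1::-1])))
w=W(380,300,.182)-W(404,300,.182);print("width",np.linalg.norm(w))
print("boss",W(391,243,.125), "rad",np.linalg.norm(W(342,243,.125)-W(441,243,.125))/2,"needle",W(456,218,.128), "button",W(390,191,.183))
for p in((312,113),(344,299),(462,285)):print(W(*p,.018))
s=get_image("side");t=get_image("top")
M=(A+B)/2
for n,q in(("side",s),("top",t)): print(n,[proj(q,p).round(1) for p in(A,B,M)])
```

```text
[ 0.55636089 -0.05156549  0.182     ] [0.4745226  0.00290812 0.182     ] 0.09831012395707735 [ 0.51544174 -0.02432868  0.182     ] -33.64872888891114
width 0.013632564954695028
boss [ 0.51624836 -0.02449324  0.125     ] rad 0.03253376637377501 needle [ 0.50666362 -0.06855048  0.128     ] button [ 0.54869498 -0.04633886  0.183     ]
[ 0.62220366 -0.01954911  0.018     ]
[0.48159845 0.05020366 0.018     ]
[ 0.43371951 -0.04309603  0.018     ]
side [array([298.7, 185.4]), array([255.2, 181.7]), array([276.9, 183.5])]
top [array([286. , 187.5]), array([261.8, 224.9]), array([274., 206.])]
```

```bash
cat >> h.py <<'E'
from scipy.spatial.transform import Rotation as R
def delta(target,yaw_y):
    "shift in tool axes and turn about tool z to put TCP at target with tool y at yaw_y deg"
    s=state();M=R.from_rotvec(s["ee_rot"]).as_matrix()
    y=np.degrees(np.arctan2(M[1,1],M[0,1]))
    return M.T@(np.array(target)-s["eef_pos"]),np.radians(((y-yaw_y+180)%360)-180),y
E
python3 -c "
from h import *
print(delta([.5155,-.0245,.155],-123.6),R.from_rotvec(state()['ee_rot']).as_matrix().round(4))"
```

```text
(array([ 0.00712883, -0.00153682,  0.1766744 ]), np.float64(-0.00874074157886413), np.float64(-124.10080760228342)) [[ 8.281e-01 -5.607e-01  5.000e-04]
 [-5.607e-01 -8.281e-01  1.000e-04]
 [ 4.000e-04 -4.000e-04 -1.000e+00]]
```

```bash
python3 -m creep '[[0.085,0.002,0,0.03,0,0,-0.009],[0.085,0.004,-0.001,0.06,0,0,-0.009],[0.085,0.007,-0.0015,0.09,0,0,-0.009],[0.085,0.007,-0.0015,0.12,0,0,-0.009],[0.085,0.007,-0.0015,0.145,0,0,-0.009],[0.085,0.007,-0.0015,0.165,0,0,-0.009],[0.085,0.007,-0.0015,0.1765,0,0,-0.009],[0.085,0.007,-0.0015,0.1765,0,0,-0.009],[0.085,0.007,-0.0015,0.1765,0,0,-0.009]]'
python3 - <<'E'
from h import *
print(delta([.5155,-.0245,.155],-123.6))
i=get_image("wrist");np.savez("w2.npz",**i)
print(proj(i,[.5155,-.0245,.182]))
cv2.imwrite("pics/w2.png",cv2.resize(i["color"][:,:,::-1],(700,525),interpolation=cv2.INTER_CUBIC))
E
```

```text
t: 3.55
eef_pos: [0.516, -0.025, 0.1557]
ee_rot: [-3.007, 0.908, -0.001]
force: [1.1, 0.6, 0.5]
gripper_width: 0.0848
gripper_force: 0.0
(array([-0.00068495, -0.00020172,  0.00066931]), np.float64(-7.581064884956741e-05), np.float64(-123.60434363022121))
[276.18489787 316.92755323]
```

View pics/w2.png

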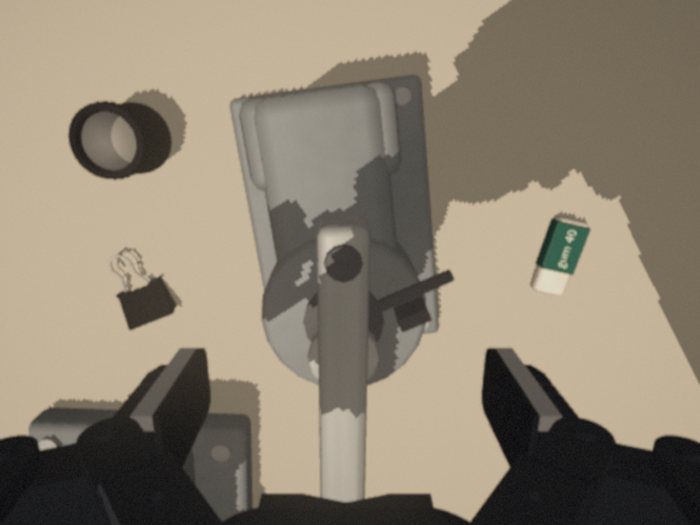

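The bar is midway between the fingers (column about 344, fingers at 205 and 485), the needle is right and below, and everything is clear. I close.

```bash
python3 -m creep '[[0.05,0,0,0,0,0,0],[0.03,0,0,0,0,0,0],[0.0,0,0,0,0,0,0],[0.0,0,0,0,0,0,0],[0,0,0,0,0,0,0],[0,0,0,0,0,0,0],[0,0,0,0,0,0,0],[0,0,0,0,0,0,0]]' 50
python3 -c "
from h import *
s=state();print(s['t'],s['eef_pos'],s['joints'],s['force'],s['ft_torque'],s['tau'],delta([.5155,-.0245,.155],-123.6))"
```

```text
t: 4.4
eef_pos: [0.5163, -0.025, 0.1554]
ee_rot: [-3.006, 0.908, -0.002]
force: [1.7, 4.3, 4.9]
gripper_width: 0.0196
gripper_force: 49.0
4.4 [ 0.51626807 -0.0249546   0.15539727] [-4.88469538e-02  1.19865480e-01 -2.12607845e-01  1.23678586e+00
  9.58566245e-04 -2.60380537e+00] [1.74841561 4.25468208 4.94849906] [ 0.98076719 -0.33587259 -0.02360581] [-2.14216255e+00 -3.99522579e+01  3.16416228e+01  6.75685164e-01
 -1.27977267e+00 -7.10280729e-03] (array([-8.91631510e-04,  4.72115798e-05,  3.96452685e-04]), np.float64(-0.00020220246127627663), np.float64(-123.6115853476383))
```

```bash
python3 -m creep '[[0,0,0,0,0,0,0],[0,0,0,0,0,0,0],[0,0,0,0,0,0,0],[0,0,0,0,0,0,0]]'
python3 - <<'E'
from h import *
s=state();print(s['force'],s['ft_torque'],s['tau'][5])
i=get_image("wrist")
cv2.imwrite("pics/w3.png",cv2.resize(i["color"][:,:,::-1],(700,525),interpolation=cv2.INTER_CUBIC))
E
```

```text
t: 4.8
eef_pos: [0.5163, -0.0249, 0.1554]
ee_rot: [-3.006, 0.908, -0.002]
force: [1.6, 4.1, 5.1]
gripper_width: 0.0193
gripper_force: 49.1
[1.63979301 4.09380973 5.08793558] [ 0.91513362 -0.38217452  0.00823731] -0.006497954309452325
```

View pics/w3.png

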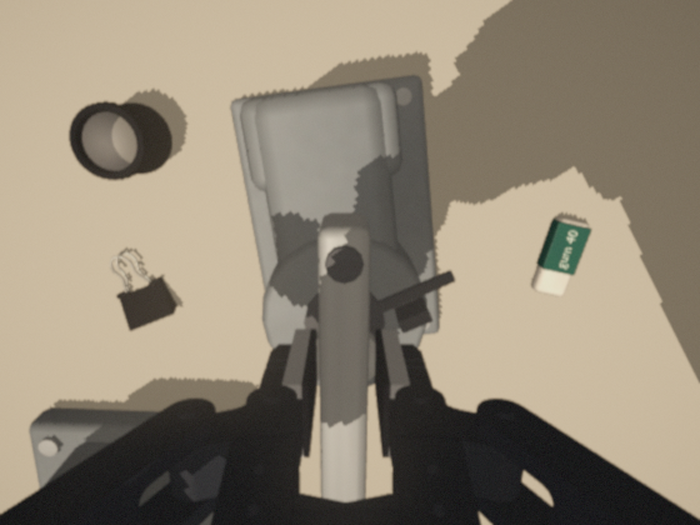

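The pads grip the bar on both sides and the needle tab stays clear below right. I start turning clockwise, following the screw down by 0.8 mm per rad.

```bash
cat > r.py <<'E'
from h import *
s=state();f=[];i0=s
for k in range(3):
    get_image("top");q=state();f.append(q["ft_torque"][2])
f=np.array(f);s=q
print("t",s["t"],"yaw_y",delta([.5155,-.0245,.155],0)[2].round(2),"pos",s["eef_pos"].round(4),"F",s["force"].round(1),"Tz at end",i0["ft_torque"][2].round(3),"after",f.round(3),"tau6",s["tau"][5].round(3),"w",s["gripper_width"].round(4),"j6",s["joints"][5].round(3))
E
python3 -m creep '[[0,0,0,0,0,0,0.05],[0,0,0,0.0001,0,0,0.1],[0,0,0,0.0001,0,0,0.15],[0,0,0,0.0002,0,0,0.2],[0,0,0,0.0002,0,0,0.25],[0,0,0,0.0002,0,0,0.3],[0,0,0,0.0003,0,0,0.35],[0,0,0,0.0003,0,0,0.4],[0,0,0,0.0004,0,0,0.45],[0,0,0,0.0004,0,0,0.5]]'; python3 r.py
```

```text
t: 5.85
eef_pos: [0.5161, -0.0251, 0.155]
ee_rot: [-2.687, 1.626, -0.001]
force: [2.1, 3.4, 6.5]
gripper_width: 0.0194
gripper_force: 49.1Traceback (most recent call last):
  File "r.py", line 6, in <module>
    print("t",s["t"],"yaw_y",delta([.5155,-.0245,.155],0)[2].round(2),"pos",s["eef_pos"].round(4),"F",s["force"].round(1),"Tz at end",i0["ft_torque"][2].round(3),"after",f.round(3),"tau6",s["tau"][5].round(3),"w",s["gripper_width"].round(4),"j6",s["joints"][5].round(3))
                                                                                                                                                                                                                     ^^^^^^^^^^^^^^^^^^^^^^^^
AttributeError: 'float' object has no attribute 'round'
```

```bash
sed -i 's/i0\["ft_torque"\]\[2\].round(3)/round(float(i0["ft_torque"][2]),3)/; s/s\["tau"\]\[5\].round(3)/round(float(s["tau"][5]),3)/; s/s\["gripper_width"\].round(4)/round(float(s["gripper_width"]),4)/; s/s\["joints"\]\[5\].round(3)/round(float(s["joints"][5]),3)/;s/0)\[2\].round(2)/0)[2]/' r.py; python3 r.py
```

```text
t 6.15 yaw_y -152.26885018816475 pos [ 0.5161 -0.0251  0.155 ] F [0.9 4.1 5.8] Tz at end -0.054 after [-0.049 -0.037 -0.093] tau6 -0.042 w 0.0191 j6 -2.104
```

```bash
python3 -m creep '[[0,0,0,0,0,0,0.05],[0,0,0,0.0001,0,0,0.1],[0,0,0,0.0001,0,0,0.15],[0,0,0,0.0002,0,0,0.2],[0,0,0,0.0002,0,0,0.25],[0,0,0,0.0002,0,0,0.3],[0,0,0,0.0003,0,0,0.35],[0,0,0,0.0003,0,0,0.4],[0,0,0,0.0004,0,0,0.45]]'>/dev/null; python3 r.py
```

```text
t 7.2 yaw_y -178.06168134327558 pos [ 0.5159 -0.0252  0.1546] F [0.6 4.  7. ] Tz at end 0.031 after [-0.016 -0.058  0.005] tau6 0.038 w 0.0195 j6 -1.654
```

```bash
python3 -m creep '[[0,0,0,0,0,0,0.03],[0,0,0,0,0,0,0.06]]'; python3 r.py
```

```text
t: 7.4
eef_pos: [0.5158, -0.0252, 0.1546]
ee_rot: [-2.191, 2.251, -0.001]
force: [-0.0, 3.1, 5.9]
gripper_width: 0.0196
gripper_force: 49.2
t 7.55 yaw_y 178.50208564061697 pos [ 0.5158 -0.0252  0.1546] F [0.9 3.5 6.3] Tz at end 0.02 after [-0.079 -0.062 -0.077] tau6 -0.005 w 0.0196 j6 -1.594
```

```bash
cat > c.py <<'E'
import sys
from h import *
a=state();get_image("top");b=state()
T=[round(float(x["ft_torque"][2]),3) for x in(a,b)]
print(round(b["t"],2),"yaw",round(delta([0,0,0],0)[2],2),"Tz",T,"tau6",round(float(b["tau"][5]),3),"F",b["force"].round(1),flush=True)
sys.exit(abs(sum(T))/2>0.11)
E
python3 -m creep '[[0,0,0,0,0,0,0.03],[0,0,0,0,0,0,0.06],[0,0,0,0.0001,0,0,0.09],[0,0,0,0.0001,0,0,0.11],[0,0,0,0.0001,0,0,0.11]]' >/dev/null; python3 c.py && 
python3 -m creep '[[0,0,0,0,0,0,0.025],[0,0,0,0,0,0,0.025]]' >/dev/null; python3 c.py && 
python3 -m creep '[[0,0,0,0,0,0,0.025],[0,0,0,0,0,0,0.025]]' >/dev/null && python3 c.py && 
python3 -m creep '[[0,0,0,0.0001,0,0,0.025],[0,0,0,0.0001,0,0,0.025]]' >/dev/null && python3 c.py && 
python3 -m creep '[[0,0,0,0,0,0,0.025],[0,0,0,0,0,0,0.025]]' >/dev/null && python3 c.py
```

```text
8.1 yaw 172.2 Tz [-0.052, -0.062] tau6 -0.002 F [-0.2  3.   7. ]
8.35 yaw 170.77 Tz [-0.029, -0.009] tau6 0.007 F [-0.2  2.8  7.1]
8.6 yaw 169.34 Tz [0.017, -0.042] tau6 0.006 F [-0.1  2.8  6.4]
8.85 yaw 167.91 Tz [0.006, -0.017] tau6 0.01 F [0.1 3.6 7.6]
9.1 yaw 166.48 Tz [-0.025, -0.023] tau6 0.005 F [-0.4  3.5  6. ]
```

```bash
python3 -m creep '[[0,0,0,0,0,0,0.025],[0,0,0,0,0,0,0.025]]' >/dev/null && python3 c.py && 
python3 -m creep '[[0,0,0,0,0,0,0.025],[0,0,0,0,0,0,0.025]]' >/dev/null && python3 c.py && 
python3 -m creep '[[0,0,0,0.0001,0,0,0.025],[0,0,0,0.0001,0,0,0.025]]' >/dev/null && python3 c.py && 
python3 -m creep '[[0,0,0,0,0,0,0.025],[0,0,0,0,0,0,0.025]]' >/dev/null && python3 c.py &&
python3 -m creep '[[0,0,0,0,0,0,0.025],[0,0,0,0,0,0,0.025]]' >/dev/null && python3 c.py && 
python3 -m creep '[[0,0,0,0,0,0,0.025],[0,0,0,0,0,0,0.025]]' >/dev/null && python3 c.py && 
python3 -m creep '[[0,0,0,0.0001,0,0,0.025],[0,0,0,0.0001,0,0,0.025]]' >/dev/null && python3 c.py && 
python3 -m creep '[[0,0,0,0,0,0,0.025],[0,0,0,0,0,0,0.025]]' >/dev/null && python3 c.py
```

```text
9.35 yaw 165.04 Tz [-0.058, -0.037] tau6 0.003 F [-0.9  3.   6.7]
9.6 yaw 163.61 Tz [-0.032, -0.019] tau6 0.002 F [0.7 4.  6.7]
9.85 yaw 162.17 Tz [-0.038, 0.019] tau6 0.008 F [0.  4.5 6.8]
10.1 yaw 160.74 Tz [-0.042, -0.019] tau6 0.004 F [-0.1  3.3  7.4]
10.35 yaw 159.31 Tz [-0.047, -0.049] tau6 0.002 F [-0.7  3.8  7.1]
10.6 yaw 157.88 Tz [-0.071, -0.046] tau6 0.002 F [0.9 3.  7.1]
10.85 yaw 156.45 Tz [0.004, -0.071] tau6 0.007 F [-0.7  3.5  7.7]
11.1 yaw 155.01 Tz [-0.001, -0.043] tau6 0.003 F [-0.1  3.8  7.2]
```

```bash
python3 -m creep '[[0,0,0,0,0,0,0.025],[0,0,0,0,0,0,0.025]]' >/dev/null && python3 c.py && 
python3 -m creep '[[0,0,0,0,0,0,0.025],[0,0,0,0,0,0,0.025]]' >/dev/null && python3 c.py && 
python3 -m creep '[[0,0,0,0.0001,0,0,0.025],[0,0,0,0.0001,0,0,0.025]]' >/dev/null && python3 c.py && 
python3 -m creep '[[0,0,0,0,0,0,0.025],[0,0,0,0,0,0,0.025]]' >/dev/null && python3 c.py
python3 -c '
from h import *
i=get_image("wrist")
cv2.imwrite("pics/w4.png",cv2.resize(i["color"][:,:,::-1],(700,525),interpolation=cv2.INTER_CUBIC))'
```

```text
11.35 yaw 153.58 Tz [-0.062, -0.008] tau6 0.002 F [0.2 3.2 6.6]
11.6 yaw 152.15 Tz [-0.017, -0.024] tau6 0.002 F [0.1 4.  6.6]
11.85 yaw 150.72 Tz [-0.007, -0.081] tau6 0.007 F [-1.4  3.7  8.1]
12.1 yaw 149.29 Tz [-0.01, -0.024] tau6 0.003 F [-0.1  3.2  7.6]
```

View pics/w4.png

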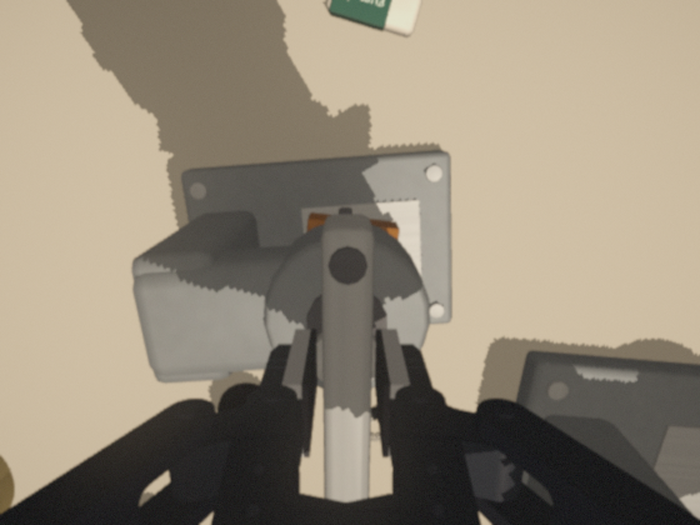

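The bar has turned with the gripper, and the needle tip shows just beyond the buttoned end at (345,212), so it is being carried. I continue.

```bash
python3 -m creep '[[0,0,0,0,0,0,0.025],[0,0,0,0,0,0,0.025]]' >/dev/null && python3 c.py && 
python3 -m creep '[[0,0,0,0,0,0,0.025],[0,0,0,0,0,0,0.025]]' >/dev/null && python3 c.py && 
python3 -m creep '[[0,0,0,0.0001,0,0,0.025],[0,0,0,0.0001,0,0,0.025]]' >/dev/null && python3 c.py && 
python3 -m creep '[[0,0,0,0,0,0,0.025],[0,0,0,0,0,0,0.025]]' >/dev/null && python3 c.py &&
python3 -m creep '[[0,0,0,0,0,0,0.025],[0,0,0,0,0,0,0.025]]' >/dev/null && python3 c.py && 
python3 -m creep '[[0,0,0,0,0,0,0.025],[0,0,0,0,0,0,0.025]]' >/dev/null && python3 c.py && 
python3 -m creep '[[0,0,0,0.0001,0,0,0.025],[0,0,0,0.0001,0,0,0.025]]' >/dev/null && python3 c.py && 
python3 -m creep '[[0,0,0,0,0,0,0.025],[0,0,0,0,0,0,0.025]]' >/dev/null && python3 c.py &&
python3 -m creep '[[0,0,0,0,0,0,0.025],[0,0,0,0,0,0,0.025]]' >/dev/null && python3 c.py && 
python3 -m creep '[[0,0,0,0,0,0,0.025],[0,0,0,0,0,0,0.025]]' >/dev/null && python3 c.py
```

```text
12.4 yaw 147.86 Tz [-0.01, -0.018] tau6 0.002 F [-0.9  3.4  6.9]
12.65 yaw 146.42 Tz [0.008, -0.084] tau6 0.001 F [0.1 3.8 7.5]
12.9 yaw 144.99 Tz [-0.069, -0.003] tau6 0.006 F [-0.9  4.1  7.5]
13.15 yaw 143.56 Tz [0.003, -0.049] tau6 0.003 F [-2.2  3.3  8.9]
13.4 yaw 142.13 Tz [-0.016, -0.051] tau6 0.002 F [-1.1  3.2  7.4]
13.65 yaw 140.69 Tz [-0.041, -0.018] tau6 0.001 F [-0.2  3.6  7. ]
13.9 yaw 139.26 Tz [-0.038, 0.018] tau6 0.005 F [-0.7  3.9  7.6]
14.15 yaw 137.83 Tz [-0.017, -0.045] tau6 0.003 F [-1.2  4.3  8.1]
14.4 yaw 136.4 Tz [-0.071, -0.035] tau6 0.002 F [-0.5  4.6  8.3]
14.65 yaw 134.96 Tz [-0.035, -0.019] tau6 0.001 F [-0.8  4.4  7.9]
```

```bash
sed -i 's/abs(sum(T))\/2>0.11/abs(sum(T)\/2+0.03)>0.065/' c.py
python3 -m creep '[[0,0,0,0,0,0,0.025],[0,0,0,0,0,0,0.025]]' >/dev/null && python3 c.py && 
python3 -m creep '[[0,0,0,0,0,0,0.025],[0,0,0,0,0,0,0.025]]' >/dev/null && python3 c.py && 
python3 -m creep '[[0,0,0,0.0001,0,0,0.025],[0,0,0,0.0001,0,0,0.025]]' >/dev/null && python3 c.py && 
python3 -m creep '[[0,0,0,0,0,0,0.025],[0,0,0,0,0,0,0.025]]' >/dev/null && python3 c.py &&
python3 -m creep '[[0,0,0,0,0,0,0.025],[0,0,0,0,0,0,0.025]]' >/dev/null && python3 c.py && 
python3 -m creep '[[0,0,0,0,0,0,0.025],[0,0,0,0,0,0,0.025]]' >/dev/null && python3 c.py && 
python3 -m creep '[[0,0,0,0.0001,0,0,0.025],[0,0,0,0.0001,0,0,0.025]]' >/dev/null && python3 c.py && 
python3 -m creep '[[0,0,0,0,0,0,0.025],[0,0,0,0,0,0,0.025]]' >/dev/null && python3 c.py &&
python3 -m creep '[[0,0,0,0,0,0,0.025],[0,0,0,0,0,0,0.025]]' >/dev/null && python3 c.py && 
python3 -m creep '[[0,0,0,0,0,0,0.025],[0,0,0,0,0,0,0.025]]' >/dev/null && python3 c.py
```

```text
14.9 yaw 133.53 Tz [-0.019, -0.014] tau6 0.001 F [-1.3  3.9  6.8]
15.15 yaw 132.1 Tz [-0.06, 0.005] tau6 0.001 F [-1.   4.3  7.5]
15.4 yaw 130.67 Tz [0.018, 0.001] tau6 0.004 F [-0.4  4.   8.1]
15.65 yaw 129.24 Tz [-0.054, -0.042] tau6 0.002 F [-0.2  4.3  7.9]
15.9 yaw 127.8 Tz [-0.006, -0.093] tau6 0.001 F [-1.3  4.2  7.3]
16.15 yaw 126.37 Tz [-0.034, -0.081] tau6 0.001 F [-0.7  4.4  7.7]
16.4 yaw 124.94 Tz [-0.071, -0.068] tau6 0.004 F [-1.6  4.4  8.2]
16.65 yaw 123.51 Tz [-0.029, -0.026] tau6 0.002 F [-0.7  3.7  8.5]
16.9 yaw 122.07 Tz [0.005, -0.084] tau6 0.001 F [-0.9  4.7  6.9]
17.15 yaw 120.64 Tz [-0.05, -0.044] tau6 0.001 F [-0.7  4.7  7.2]
```

```bash
python3 -m creep '[[0,0,0,0,0,0,0.025],[0,0,0,0,0,0,0.025]]' >/dev/null && python3 c.py && 
python3 -m creep '[[0,0,0,0,0,0,0.025],[0,0,0,0,0,0,0.025]]' >/dev/null && python3 c.py && 
python3 -m creep '[[0,0,0,0.0001,0,0,0.025],[0,0,0,0.0001,0,0,0.025]]' >/dev/null && python3 c.py && 
python3 -m creep '[[0,0,0,0,0,0,0.025],[0,0,0,0,0,0,0.025]]' >/dev/null && python3 c.py &&
python3 -m creep '[[0,0,0,0,0,0,0.025],[0,0,0,0,0,0,0.025]]' >/dev/null && python3 c.py && 
python3 -m creep '[[0,0,0,0,0,0,0.025],[0,0,0,0,0,0,0.025]]' >/dev/null && python3 c.py && 
python3 -m creep '[[0,0,0,0.0001,0,0,0.025],[0,0,0,0.0001,0,0,0.025]]' >/dev/null && python3 c.py && 
python3 -m creep '[[0,0,0,0,0,0,0.025],[0,0,0,0,0,0,0.025]]' >/dev/null && python3 c.py &&
python3 -m creep '[[0,0,0,0,0,0,0.025],[0,0,0,0,0,0,0.025]]' >/dev/null && python3 c.py && 
python3 -m creep '[[0,0,0,0,0,0,0.025],[0,0,0,0,0,0,0.025]]' >/dev/null && python3 c.py
```

```text
17.4 yaw 119.21 Tz [-0.001, -0.038] tau6 0.001 F [-1.1  4.2  8.9]
17.65 yaw 117.78 Tz [-0.028, 0.024] tau6 0.001 F [-0.6  4.5  7.2]
17.9 yaw 116.35 Tz [-0.062, -0.049] tau6 0.002 F [-2.5  4.5  8.2]
18.15 yaw 114.91 Tz [0.023, -0.013] tau6 0.001 F [-1.2  4.2  8.1]
18.4 yaw 113.48 Tz [-0.007, -0.009] tau6 0.001 F [-1.4  4.   8. ]
18.65 yaw 112.05 Tz [0.02, -0.048] tau6 0.001 F [-0.5  3.7  7.6]
18.9 yaw 110.62 Tz [-0.068, -0.01] tau6 0.002 F [-1.8  4.8  7. ]
19.15 yaw 109.19 Tz [-0.039, -0.004] tau6 0.001 F [-1.5  4.3  8.7]
19.4 yaw 107.76 Tz [-0.016, -0.006] tau6 0.009 F [-1.2  4.1  7. ]
19.65 yaw 106.33 Tz [0.05, 0.043] tau6 0.071 F [-1.1  4.2  8.1]
```

The torque starts climbing at yaw 106.3° (about 130° turned): joint-6 torque jumped from 0.00 to 0.07 and Tz agrees. I take finer steps now.

```bash
sed -i 's/^sys.exit.*/sys.exit(float(b["tau"][5])>0.15 or sum(T)\/2+.03>0.17)/' c.py
python3 -m creep '[[0,0,0,0,0,0,0.0],[0,0,0,0,0,0,0.0]]' >/dev/null && python3 c.py && 
python3 -m creep '[[0,0,0,0,0,0,0.01],[0,0,0,0,0,0,0.01]]' >/dev/null && python3 c.py && 
python3 -m creep '[[0,0,0,0,0,0,0.01],[0,0,0,0,0,0,0.01]]' >/dev/null && python3 c.py && 
python3 -m creep '[[0,0,0,0,0,0,0.01],[0,0,0,0,0,0,0.01]]' >/dev/null && python3 c.py
```

```text
19.9 yaw 106.33 Tz [0.007, 0.001] tau6 0.039 F [-1.1  3.7  8.3]
20.15 yaw 105.76 Tz [0.134, 0.056] tau6 0.099 F [-1.3  3.8  7.1]
20.4 yaw 105.19 Tz [0.086, 0.083] tau6 0.127 F [-1.2  4.1  8.1]
20.65 yaw 104.62 Tz [0.212, 0.116] tau6 0.157 F [-1.6  3.9  7.7]
```

```bash
python3 -m creep '[[0,0,0,0,0,0,0.005],[0,0,0,0,0,0,0.01]]' >/dev/null; python3 c.py;  python3 -m creep '[[0,0,0,0,0,0,0]]' >/dev/null; python3 c.py
```

```text
20.9 yaw 104.04 Tz [0.258, 0.244] tau6 0.236 F [-1.3  3.   7.4]
21.05 yaw 104.06 Tz [0.246, 0.23] tau6 0.203 F [-1.3  2.8  7.7]
```

```bash
python3 -m creep '[[0,0,0,0,0,0,0],[0,0,0,0,0,0,0]]' >/dev/null; python3 c.py;  python3 -m creep '[[0,0,0,0,0,0,0],[0,0,0,0,0,0,0]]' >/dev/null; python3 c.py
```

```text
21.3 yaw 104.05 Tz [0.223, 0.18] tau6 0.202 F [-0.7  3.4  8.5]
21.55 yaw 104.06 Tz [0.188, 0.19] tau6 0.202 F [-0.8  3.   7.7]
```

Snug was held at about 0.20 N m for over 0.5 s. I now back off counter-clockwise by about 1.6 rad (a quarter turn plus a little wind-up), rising 1.2 mm.

```bash
python3 -m creep '[[0,0,0,0,0,0,-0.04],[0,0,0,0,0,0,-0.1],[0,0,0,-0.0001,0,0,-0.2],[0,0,0,-0.0002,0,0,-0.3],[0,0,0,-0.0003,0,0,-0.4],[0,0,0,-0.0004,0,0,-0.5],[0,0,0,-0.0005,0,0,-0.6],[0,0,0,-0.0006,0,0,-0.7],[0,0,0,-0.0006,0,0,-0.8],[0,0,0,-0.0007,0,0,-0.9],[0,0,0,-0.0008,0,0,-1.0],[0,0,0,-0.0009,0,0,-1.1],[0,0,0,-0.001,0,0,-1.2],[0,0,0,-0.001,0,0,-1.3],[0,0,0,-0.0011,0,0,-1.4],[0,0,0,-0.0012,0,0,-1.5],[0,0,0,-0.0013,0,0,-1.57],[0,0,0,-0.0013,0,0,-1.6],[0,0,0,-0.0013,0,0,-1.6],[0,0,0,-0.0013,0,0,-1.6]]' >/dev/null; python3 r.py
python3 -c '
from h import *
i=get_image("wrist")
cv2.imwrite("pics/w5.png",cv2.resize(i["color"][:,:,::-1],(700,525),interpolation=cv2.INTER_CUBIC))'
```

```text
t 23.7 yaw_y -164.29779556227842 pos [ 0.516  -0.0252  0.1548] F [0.4 3.7 6.7] Tz at end -0.019 after [-0.024 -0.008 -0.058] tau6 -0.01 w 0.0196 j6 -1.894
```

View pics/w5.png

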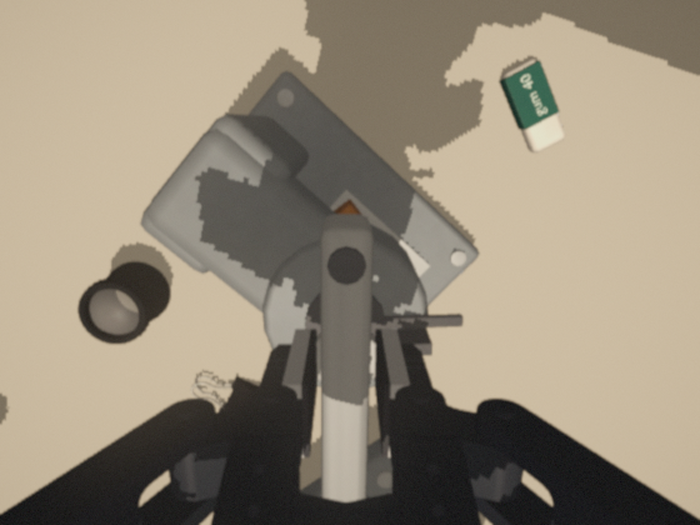

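The needle lies level to the right at (390–460, 321), square to the bar (vertical): a quarter turn. I let go and rise.

```bash
python3 -m creep '[[0.035,0,0,0,0,0,0],[0.05,0,0,0,0,0,0],[0.065,0,0,0,0,0,0],[0.085,0,0,0,0,0,0],[0.085,0,0,0,0,0,0],[0.085,0,0,-0.01,0,0,0],[0.085,0,0,-0.03,0,0,0],[0.085,0,0,-0.06,0,0,0],[0.085,0,0,-0.09,0,0,0],[0.085,0,0,-0.12,0,0,0],[0.085,0,0,-0.15,0,0,0],[0.085,0,0,-0.17,0,0,0],[0.085,0,0,-0.17,0,0,0],[0.085,0,0,-0.17,0,0,0]]'
python3 -c '
from h import *
i=get_image("wrist");np.savez("w6.npz",**i)
cv2.imwrite("pics/w6.png",cv2.resize(i["color"][:,:,::-1],(800,600),interpolation=cv2.INTER_CUBIC))'
```

```text
t: 25.15
eef_pos: [0.5159, -0.0254, 0.3246]
ee_rot: [-2.503, 1.897, -0.002]
force: [0.1, 0.1, -0.7]
gripper_width: 0.0851
gripper_force: 0.0
```

View pics/w6.png

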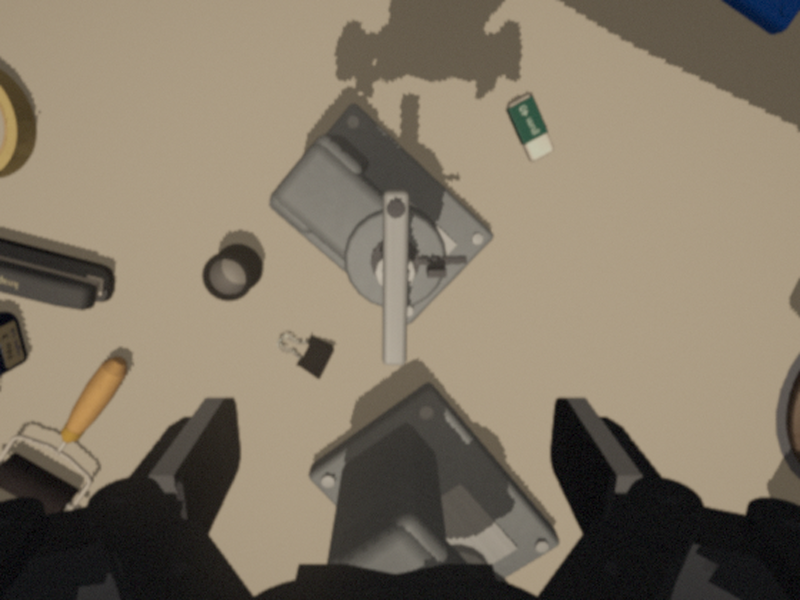

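The gripper is clear. The bar runs from (397,192) to (394,362) and the needle points to (465,260), so the angle between them is about 90°. The clip, eraser and loupe stand where they were.

```bash
python3 -c '
from bench import *
print(sign_off())'
```

```text
the job is handed in; nothing more can be done
None
```

I turned the small grey press's screw in about 132° clockwise until it bottomed, held it snug at about 0.2 N m, backed it off about 90° from the pointer, released the bar, and handed the job in; no verdict came back.

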